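# Hold the offset damper lever level over its spindle

### The job

Pick the damper lever up off its timber rests by its balance point and carry it, level all the way, to the galvanised damper casing. Finish while still holding it there in the gripper, still and level, with the underside of its hub about 35 mm straight above the tip of the brass spindle and its tail in line above the blue fork. Do not let the lever touch the casing, do not put it down or let go, and leave the other things on the bench alone.

Things in the scene. Friction and masses are not known exactly. Their poses are not given: they have to be found in the camera images.
- damper_lever: The part to lift, 0.78 kg: straight bare-steel square tube, 12 x 12 mm section, blue hub block (44 x 44 x 30 mm, upright 18 mm bore) at one end, red counterweight near the other. Origin on the tube's centre line, 61 mm above the table at the start; x runs from hub to tail, z up when level. Bore at x = -235 mm, bare tube from -213 to +165 mm. Lies loose in the rack, level. A 35 N grip holds it.
- weight_mid (a point): Centre of the red steel counterweight, disc 56 mm across, 25 mm thick along the tube, clamped tight at x = 35 to 110 mm of the lever, differently each time. The whole lever balances on the bare tube at x = -30 mm + 0.58 * (weight centre's x), good to about 4 mm: 45 to 77 mm from the weight's centre towards the hub. Gripped well off that point it droops or slips.
- hub_bottom (a point): Centre of the hub's bore at the hub's underside, 15 mm below the tube's centre line, at x = -235 mm of the lever.
- lever_tail (a point): Point on the tube's centre line near its tail, at x = +145 mm of the lever; this is what goes above the fork.
- rack: Fixed: plywood board 400 x 100 x 18 mm with two timber rests (24 mm along the lever, 60 mm across) at x = -150 and +145 mm, each with an open-topped slot 16 mm wide, floor 55 mm and cheeks 77 mm above the table; the lever lies in both, shifted up to 8 mm along x. Origin on the table under the board's centre, x as the lever's. Between the rests the tube is free all round but for the weight.
- casing: Fixed: flat closed galvanised damper casing, 540 x 110 x 56 mm, end flanges 64 mm high. Origin on the table; x along its length, from the spindle towards the fork. Near one end (x = -235 mm) a dark boss carries the upright brass spindle; at x = +145 mm stands a blue two-pronged fork (prongs 26 mm apart, top 100 mm above the table).
- spindle_tip (a point): Centre of the top of the brass spindle (14 mm diameter), 100 mm above the table; axes as the casing's. The hub's bore must end straight above it.
- fork_top (a point): Midway between the tops of the blue fork's two prongs, 100 mm above the table, 380 mm from the spindle along the casing's x. The lever's tail must end above it.
- foil_tape: Bystander: roll of silver foil tape lying flat, 72 mm across, 48 mm high. Origin under its centre.
- screwdriver: Bystander: screwdriver lying flat. Origin under its middle.
- tape_measure: Bystander: yellow and black tape measure, 70 x 40 x 62 mm. Origin under its centre.
- rivet_tray: Bystander: blue open tray 120 x 90 x 35 mm. Origin under its centre.
- hammer: Bystander: hammer lying flat. Origin under its middle.
- sealant_tin: Bystander: round sealant tin, 80 mm across, 85 mm high. Origin under its centre.

How it is judged:
By the outcome, as a careful person would: the job done as asked, in the order asked, and still so for the second after the job is handed in, while the arm keeps its last pose, push and grip.
It also fails if it takes over 45 s, if anything falls off the work surface, if the arm or the gripper's body presses on something with over 40 N, if the wrist force passes 120 N, or if a joint passes its speed limit or range.

### The arm

A 6-joint arm with a two-finger parallel gripper is mounted at the origin on the work surface. World frame = base frame: x ahead of the robot, y to its left, z up, the work surface at z = 0. Lengths are in m, angles in rad, forces in N, time in s.
With the tool pointing down it reaches from about 0.375 to 0.9 m from the base axis. Payload 3.1 kg.
Tool frame: the origin (TCP) lies on the centre line of the jaws, within the pads' length; the fingertips stand 14 mm ahead of it and the grasp point (between the pads) lies 5 mm behind it; z points along the fingers, y is the line along which they close (so a half turn about z gives the same grasp; the last joint's range is limited). The gripper opens to 87 mm and grips with 3 to 60 N. Pads are 19 mm wide; open, the fingers measure 117 mm over their backs; the gripper's body (75 mm by 190 mm) begins 51 mm behind the grasp point.
Start: joints at [1.111, 0.527, 1.433, -0, 1.181, -0.178], TCP at [0.173, 0.601, 0.237] pointing down, gripper open.
Joint ranges: [-3.08, 3.08], [-0.75, 2.2], [0.22, 2.44], [-1.43, 4.57], [0, 2.65], [-2.85, 2.85]. Speed limits (rad/s): [2.79, 2.79, 3.14, 3.14, 3.14, 3.14].

### API

Orientations are given as a unit quaternion [x, y, z, w].
In Python, from rig import robot gives the robot as it stands.
- The arm moves only by the tool move_arm, never from a script. Its argument "commands" is a list of rows, each an object with "hand": the finger opening in cm, from 0 to 8.7; "travel": the shift along the tool's x, y, z in cm, a list of three; "twist": the turn, a rotation vector about the tool's x, y, z in degrees, a list of three. In form: [{"hand": hand, "travel": [dx, dy, dz], "twist": [wx, wy, wz]}, ...]. A call has 1 to 5 rows; each row shifts and turns the commanded pose from where the row before left it, along the tool's axes as they then stand; what a row does not reach is not made up. A row lasts 1/12 s, in which the tool goes at most 41.7 mm and 7.16 degrees, less where a joint would pass 70% of its speed; a pose out of reach is approached as far as the arm can. A call is refused whole if a number of a shift passes 4.17 or a number of a turn 7.16, either way. A call with a gripper value outside its range is refused whole. The fingers move at their own pace and stop on an object; "force" is the grip in N (left out, the last holds). Time passes only in rows, so rows that do not move let the fingers close. It gives the time, the measured TCP pose, the force, the opening and the grip force at its end, in the units of the state.
- robot.get_obs(): the state, without advancing time (a new reading comes with each control period).
- robot.camera(name): name is "scene" or "top"; returns a dict with "frame" (400x640x3 uint8, red, green, blue), "fov_y" (degrees; the focal length in pixels is half the picture's height over the tangent of half this angle, whatever the lens; pixels are square), "cx", "cy" (the principal point, pixels), "k1" (the pictures are not rectified: a ray, as slopes to the right and down, at radius r is drawn at 1 + k1 r^2 times it, then the intrinsics apply), "extrinsics" (4x4, takes a point from camera to world coordinates). Camera axes: x right, y down, z forward; pixel columns grow to the right and rows downward; lengths in m; the calibration is good to about 2 mm. A picture is of the moment at which its call begins. There is no depth.
- robot.hand_in(): hands the job in; it is judged then, once.
The state is a dict: "time": time; "q": joint angles; "joint_velocities": joint speeds; "joint_torque": joint torques, N m; "position": TCP position; "tool_rot": TCP orientation; "ft_force": force on the tool from outside, world axes, zero at the start; "moment": the same for the moment, N m; "grip_width": finger opening in m; "grip_force": force on a finger pad.
Only numpy, scipy, OpenCV 4.12 (cv2) and the standard library are available. Lean on these libraries where they do the work, as an engineer would, in place of code of your own. Each camera call takes 0.05 s, during which the arm holds its last target. There are 200 camera calls.

## Working session

There is one attempt and no reset: what is moved stays moved. The work goes in short steps, Python scripts to look and compute and a tool call to move; the robot and the scene stay as the last step left them, time stands still between calls to the robot, and variables do not carry over. Pictures are saved under pics/ and viewed, at most 10 in all, crops included, and the job is handed in when it is done.

Besides the shell and the picture viewer there is one more tool, called as name(argument=value, ...), one argument or row to a line, values as JSON. move_arm: Moves the arm, as the interface text tells. Its arguments: {"type":"object","properties":{"commands":{"type":"array"},"force":{"type":"number"}},"required":["commands"]}

```bash
mkdir -p pics; cat > h.py <<'E'
import numpy as np, cv2, json
from rig import robot
def cap(n,f):
    c=robot.camera(n); cv2.imwrite(f'pics/{f}.png',c['frame'][:,:,::-1])
    np.save(f'pics/{f}.npy',c,allow_pickle=True); return c
def load(f): return np.load(f'pics/{f}.npy',allow_pickle=True).item()
def K(c):
    f=200/np.tan(np.radians(c['fov_y'])/2); return np.array([[f,0,c['cx']],[0,f,c['cy']],[0,0,1]])
def ray(c,uv):
    p=cv2.undistortPointsIter(np.array(uv,float).reshape(-1,1,2),K(c),np.array([c['k1'],0,0,0.]),None,None,(3,50,1e-10))[:,0]
    T=np.array(c['extrinsics']); d=np.c_[p,np.ones(len(p))]@T[:3,:3].T
    return T[:3,3],d
def onz(c,uv,z):
    o,d=ray(c,uv); return o+d*((z-o[2])/d[:,2])[:,None]
def proj(c,P):
    T=np.linalg.inv(np.array(c['extrinsics'])); P=np.array(P,float).reshape(-1,3)
    return cv2.projectPoints(P,cv2.Rodrigues(T[:3,:3])[0],T[:3,3],K(c),np.array([c['k1'],0,0,0.]))[0][:,0]
def tri(c1,u1,c2,u2):
    o1,d1=ray(c1,u1);o2,d2=ray(c2,u2);d1=d1[0];d2=d2[0]
    s=np.linalg.lstsq(np.c_[d1,-d2],o2-o1,rcond=None)[0]
    a=o1+s[0]*d1;b=o2+s[1]*d2
    return (a+b)/2,np.linalg.norm(a-b)
E
python3 - <<'E'
from h import *
for n in('top','scene'):
    c=cap(n,n+'0'); print(n,c['fov_y'],c['cx'],c['cy'],c['k1'],np.round(c['extrinsics'],3).tolist())
o=robot.get_obs();print({k:np.round(v,3).tolist() for k,v in o.items()})
E
```

```text
top 56.60066657281856 321.260283817142 194.6046637102758 -0.07300999026611324 [[-0.017, -0.981, 0.191, 0.297], [-1.0, 0.015, -0.009, 0.014], [0.006, -0.191, -0.982, 1.276], [0.0, 0.0, 0.0, 1.0]]
scene 48.069606425003045 311.647297863654 206.54040025861576 -0.0976783137814777 [[-0.817, 0.486, -0.31, 0.915], [0.576, 0.694, -0.433, 0.578], [0.005, -0.532, -0.847, 1.204], [0.0, 0.0, 0.0, 1.0]]
{'time': 0.1, 'q': [1.111, 0.528, 1.434, -0.0, 1.181, -0.179], 'joint_velocities': [0.001, -0.002, -0.004, 0.0, -0.0, 0.001], 'joint_torque': [-0.001, -44.098, -17.715, 0.064, 0.053, -0.0], 'position': [0.173, 0.6, 0.236], 'tool_rot': [0.14, 0.99, -0.001, -0.0], 'ft_force': [0.155, -0.269, 1.317], 'moment': [0.001, -0.026, -0.015], 'grip_force': 0.0, 'grip_width': 0.087}
```

View pics/top0.png

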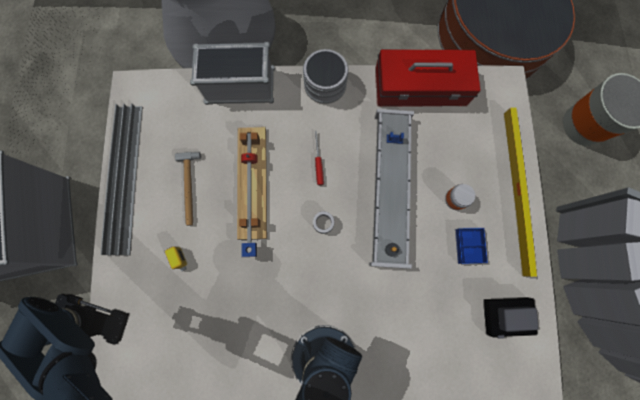

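View pics/scene0.png

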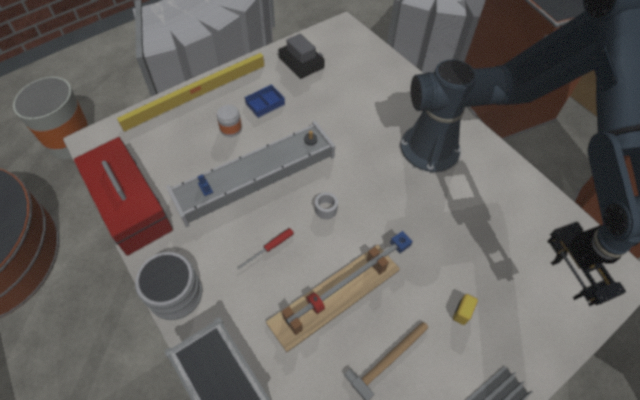

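The top view shows the lever with its hub at (249,250), weight at (249,158) and tail rest at (250,138). The casing's spindle is at (392,249) and its fork at (396,137). The scene view shows the hub at (401,242), weight at (316,301), spindle at (310,137) and fork at (205,185). Next I'll enlarge these for precise edges.

```bash
python3 - <<'E'
from h import *
a=load('top0')['frame'][:,:,::-1];b=load('scene0')['frame'][:,:,::-1]
def cr(im,x,y,w,h,s): return cv2.resize(im[y:y+h,x:x+w],None,fx=s,fy=s,interpolation=cv2.INTER_CUBIC)
A=np.hstack([cr(a,225,120,50,145,4),cr(a,370,120,50,145,4)]) 
cv2.imwrite('pics/ctop.png',A)
cv2.imwrite('pics/cscene.png',np.vstack([cr(b,260,225,160,110,4)[:, :],])) 
for f in('top0','scene0'):
    c=load(f);im=c['frame'];hsv=cv2.cvtColor(im,cv2.COLOR_RGB2HSV)
    for n,m in(('blue',cv2.inRange(hsv,(105,110,40),(125,255,255))),('red',cv2.inRange(hsv,(0,170,60),(5,255,255))|cv2.inRange(hsv,(172,170,60),(180,255,255))),('brass',cv2.inRange(hsv,(8,110,60),(28,255,255)))):
        N,_,st,ce=cv2.connectedComponentsWithStats(m)
        print(f,n,[(st[i].tolist(),np.round(ce[i],1).tolist()) for i in range(1,N) if 12<st[i,4]<500])
E
```

```text
top0 blue [([387, 132, 17, 11, 140], [394.6, 137.9]), ([242, 243, 14, 13, 151], [248.5, 249.1])]
top0 red [([377, 73, 3, 28, 29], [377.8, 86.9]), ([242, 154, 14, 7, 69], [248.0, 157.0]), ([316, 158, 7, 26, 131], [318.8, 170.7])]
top0 brass [([454, 0, 121, 61, 262], [515.2, 40.1]), ([440, 30, 9, 16, 59], [444.0, 37.1]), ([239, 132, 8, 10, 68], [242.3, 135.9]), ([251, 132, 8, 8, 54], [254.0, 135.5]), ([252, 153, 6, 12, 20], [255.2, 158.3]), ([184, 160, 8, 65, 338], [187.6, 192.9]), ([446, 190, 17, 20, 88], [450.8, 201.4]), ([238, 218, 9, 9, 70], [241.9, 222.0]), ([251, 218, 8, 10, 65], [254.4, 222.0]), ([165, 247, 21, 22, 160], [176.4, 258.2]), ([391, 247, 6, 4, 20], [393.5, 248.5])]
scene0 blue [([200, 180, 8, 9, 39], [203.3, 184.4]), ([203, 188, 8, 6, 19], [206.7, 191.0]), ([393, 233, 18, 16, 151], [401.5, 240.6])]
scene0 red [([80, 158, 9, 10, 21], [83.5, 161.8]), ([83, 158, 18, 22, 97], [92.3, 167.4]), ([89, 173, 8, 11, 20], [93.6, 178.6]), ([88, 183, 26, 32, 216], [101.2, 198.9]), ([104, 205, 23, 21, 100], [116.0, 215.0]), ([128, 219, 7, 5, 16], [130.9, 220.9]), ([114, 227, 8, 6, 14], [117.7, 229.6])]
scene0 brass [([482, 24, 12, 10, 25], [487.7, 28.1]), ([499, 38, 9, 8, 18], [502.3, 41.9]), ([514, 41, 7, 7, 19], [516.9, 44.1]), ([519, 42, 7, 10, 18], [522.4, 46.9]), ([508, 49, 7, 5, 15], [511.7, 51.6]), ([477, 107, 11, 5, 16], [481.4, 108.8]), ([489, 106, 14, 7, 31], [495.5, 108.8]), ([501, 118, 6, 9, 15], [502.9, 122.1]), ([220, 123, 20, 11, 124], [230.3, 128.6]), ([501, 126, 11, 7, 17], [506.4, 129.4]), ([626, 157, 12, 38, 107], [631.4, 175.1]), ([583, 193, 19, 31, 231], [592.9, 207.7]), ([10, 231, 14, 24, 28], [16.5, 242.9]), ([631, 244, 9, 13, 64], [636.0, 250.0]), ([454, 295, 23, 29, 396], [465.3, 308.9])]
```

View pics/ctop.png

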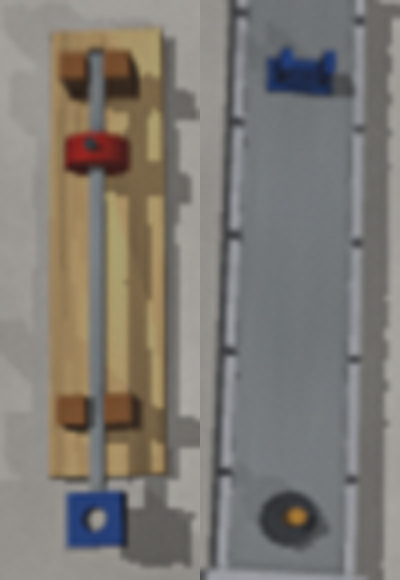

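View pics/cscene.png

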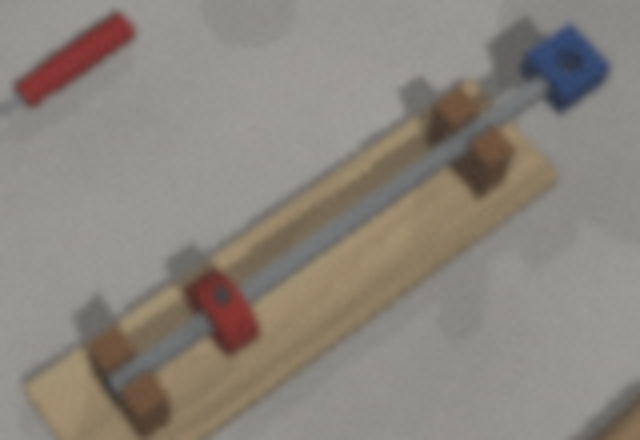

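The top crop shows the lever straight along x. The hub bore is at about (249,249.4), the tube at u≈249, the weight's sides centred at v≈158 and its bolt at (247.6,155.9). The brass tip is at about (393.9,248.9). The scene crop shows the bolt at (315.1,298.4) and the bore at (402,240.4). Next I'll enlarge the fork and spindle.

```bash
python3 - <<'E'
from h import *
t=load('top0');s=load('scene0');a=t['frame'][:,:,::-1];b=s['frame'][:,:,::-1]
def cr(im,x,y,w,h,s): return cv2.resize(im[y:y+h,x:x+w],None,fx=s,fy=s,interpolation=cv2.INTER_CUBIC)
# 30x25 tiles x12 : top fork, scene fork / top spindle, scene spindle
cv2.imwrite('pics/c2.png',np.vstack([np.hstack([cr(a,380,125,30,25,12),cr(b,190,172,30,25,12)]),np.hstack([cr(a,380,236,30,25,12),cr(b,295,122,30,25,12)])]))
p=lambda m,x:print(m,np.round(x,4).tolist())
p('hub bore top',onz(t,[[248.9,249.4]],.076)); p('hub scene',onz(s,[[402,240.4]],.076))
p('bolt tri',tri(t,[[247.6,155.9]],s,[[315.1,298.4]])[0])
p('weight c',onz(t,[[248.9,158]],.061)); p('far rim',onz(t,[[248.9,152.9]],.089))
p('tail end',onz(t,[[248.7,132.1]],.067)); p('spindle',onz(t,[[393.9,248.9]],.1))
p('hub corners',onz(t,[[241.4,242.6],[256.1,242.6],[241.4,256.5],[256.1,256.5]],.076))
E
```

```text
hub bore top [[0.3547, 0.2379, 0.076]]
hub scene [[0.357, 0.2424, 0.076]]
bolt tri [0.6629, 0.2455, 0.09]
weight c [[0.664, 0.2468, 0.061]]
far rim [[0.6733, 0.2419, 0.089]]
tail end [[0.7551, 0.2486, 0.067]]
spindle [[0.3475, -0.2233, 0.1]]
hub corners [[0.3767, 0.2626, 0.076], [0.3761, 0.215, 0.076], [0.3324, 0.2617, 0.076], [0.3318, 0.2145, 0.076]]
```

View pics/c2.png

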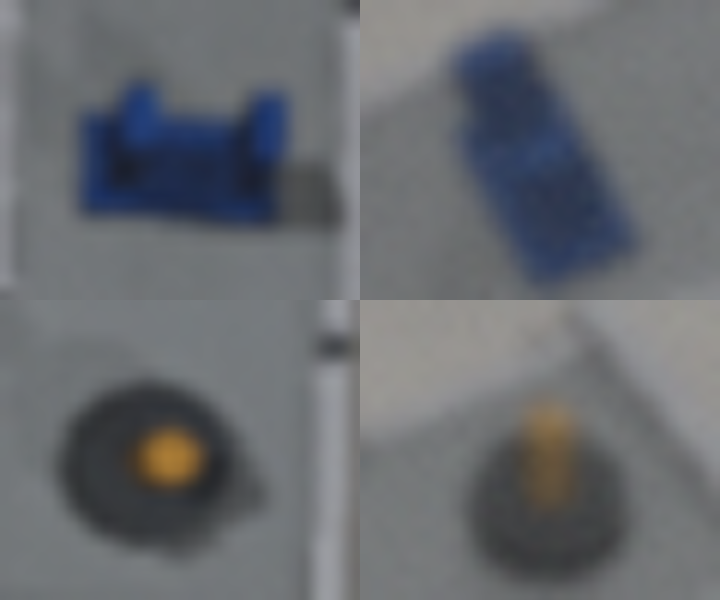

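The fork's prong tops in the top view are at about (391.3,133) and (402,133.5), midpoint about (396.7,133.7). The brass tip is at (393.9,248.6) in the top view and (310.5,131.1) in the scene view.

```bash
python3 - <<'E'
from h import *
t=load('top0');s=load('scene0')
p=lambda m,x:print(m,np.round(x,4).tolist())
S=onz(t,[[393.9,248.6]],.1)[0];F=onz(t,[[396.7,133.7]],.1)[0]
r=tri(t,[[393.9,248.6]],s,[[310.5,131.1]]);p('tip tri',r[0]);print(r[1])
p('S',S);p('F',F);print(np.linalg.norm(F-S),np.degrees(np.arctan2(*(F-S)[1::-1])))
# gaps: prongs separation
p('prongs',onz(t,[[391.3,133.2],[402.0,134]],.1))
# casing long edges in top crop: left/right edges where bright flange begins
g=cv2.cvtColor(t['frame'],cv2.COLOR_RGB2LAB).astype(int)
G=cv2.cvtColor(t['frame'],cv2.COLOR_RGB2GRAY).astype(float)
# dark inner-plate boundaries: steepest transitions near u 375-385 and 408-416
L=[];R=[]
for v in range(150,240):
    d=np.diff(G[v]); 
    L.append((372+np.argmin(d[372:390])+.5,v)); R.append((402+np.argmax(d[402:416])+.5,v))
for n,E in(('L',L),('R',R)):
    P=onz(t,E,.056); k=np.polyfit(P[:,0],P[:,1],1)
    for _ in range(4):
        e=P[:,1]-np.polyval(k,P[:,0]); m=abs(e)<.003; k=np.polyfit(P[m,0],P[m,1],1)
    print(n,m.sum(),np.degrees(np.arctan(k[0])),np.polyval(k,S[0]),np.polyval(k,F[0]))
# tube centre line: saturation low between wood
H=cv2.cvtColor(t['frame'],cv2.COLOR_RGB2HSV)[:,:,1].astype(float)
C=[]
for v in list(range(168,215))+list(range(232,240)):
    w=np.clip(70-H[v,243:256],0,None)
    if v<215 : C.append((243+(w*np.arange(13)).sum()/w.sum(),v))
P=onz(t,C,.064);k=np.polyfit(P[:,0],P[:,1],1)
print('tube',np.degrees(np.arctan(k[0])),np.polyval(k,[.36,.55,.66]),np.std(P[:,1]-np.polyval(k,P[:,0])))
E
```

```text
tip tri [0.3486, -0.2229, 0.104]
0.0008640135938683667
S [0.3485, -0.2233, 0.1]
F [0.7297, -0.2537, 0.1]
0.38249573230518785 -4.54986506866215
prongs [[0.7317, -0.2355, 0.1], [0.7285, -0.2715, 0.1]]
L 90 -4.627729670745003 -0.16031565346145574 -0.1911792841311274
R 54 -4.370281434033502 -0.2726525408002509 -0.301792301987966
tube 1.1948473538193116 [0.24051293 0.24447577 0.24677005] 7.11799617839368e-05
```

Measured values:

| Item | Value |
|---|---|
| Lever heading | +1.2° |
| Bore x | 0.355 m |
| Weight x on lever | about 73 mm |
| Balance point | about (0.6026, 0.2455) |
| Casing heading | −4.55° |
| Spindle tip | (0.3485, −0.2233) |

These fit the given sizes: the tail end is 0.400 m from the bore, and the spindle-to-fork distance reads 0.3825 m against 0.380 m. I'll start moving.

move_arm(
  commands=[
    {"hand":8.7,"travel":[-1.7,-0.7,0],"twist":[0,0,0]},
    {"hand":8.7,"travel":[-3.4,-1.5,0],"twist":[0,0,0]},
    {"hand":8.7,"travel":[-3.4,-1.5,0],"twist":[0,0,0]},
    {"hand":8.7,"travel":[-3.4,-1.5,0],"twist":[0,0,0]},
    {"hand":8.7,"travel":[-3.4,-1.5,0],"twist":[0,0,0]},
  ],
)

```text
time: 0.52
position: [0.3022, 0.4925, 0.2361]
tool_rot: [0.139, 0.99, -0.0, -0.0]
ft_force: [0.3, 0.2, 0.3]
grip_width: 0.0866
grip_force: 0.0
```

move_arm(
  commands=[
    {"hand":8.7,"travel":[-3.4,-1.5,0],"twist":[0,0,0]},
    {"hand":8.7,"travel":[-3.4,-1.5,0],"twist":[0,0,0]},
    {"hand":8.7,"travel":[-3.4,-1.5,0],"twist":[0,0,0]},
    {"hand":8.7,"travel":[-3.4,-1.5,0],"twist":[0,0,0]},
    {"hand":8.7,"travel":[-3.4,-1.5,0],"twist":[0,0,0]},
  ],
)

```text
time: 0.93
position: [0.445, 0.373, 0.2362]
tool_rot: [0.14, 0.99, -0.0, -0.0]
ft_force: [-0.0, -0.7, -0.3]
grip_width: 0.0871
grip_force: 0.0
```

move_arm(
  commands=[
    {"hand":8.7,"travel":[-3.4,-1.5,0],"twist":[0,0,0]},
    {"hand":8.7,"travel":[-3.4,-1.5,0],"twist":[0,0,0]},
    {"hand":8.7,"travel":[-3.4,-1.5,0],"twist":[0,0,0]},
    {"hand":8.7,"travel":[-1.7,-0.7,0],"twist":[0,0,0]},
    {"hand":8.7,"travel":[0,0,0],"twist":[0,0,-5]},
  ],
)

```text
time: 1.35
position: [0.5481, 0.2882, 0.236]
tool_rot: [0.098, 0.995, -0.0, 0.001]
ft_force: [0.2, 0.1, -0.1]
grip_width: 0.0868
grip_force: 0.0
```

```bash
cat >> h.py <<'E'
from scipy.spatial.transform import Rotation as Rot
def togo(P,head):
    "TCP target P, lever heading head deg, tool down with y = perpendicular-left of lever, x = -lever"
    o=robot.get_obs(); R=Rot.from_quat(o['tool_rot']); h=np.radians(head)
    x=-np.array([np.cos(h),np.sin(h),0]); z=np.array([0,0,-1.]); y=np.cross(z,x)
    G=Rot.from_matrix(np.c_[x,y,z])
    print('t',round(o['time'],2),'pos',np.round(o['position'],4),'w',o['grip_width'],'gf',o['grip_force'],'F',np.round(o['ft_force'],2),'M',np.round(o['moment'],3))
    print('travel cm now',np.round(R.inv().apply(np.array(P)-o['position'])*100,2),'after-turn',np.round(G.inv().apply(np.array(P)-o['position'])*100,2),'twist',np.round((R.inv()*G).as_rotvec(degrees=True),2))
E
python3 -c "
from h import *
togo([.6026,.2455,.13],1.2)"
```

```text
t 1.35 pos [0.5481 0.2882 0.236 ] w 0.08684046193623594 gf 0.0 F [ 0.16  0.09 -0.1 ] M [-0.031  0.021 -0.022]
travel cm now [-6.16 -3.12 10.62] after-turn [-5.36 -4.39 10.6 ] twist [ -0.04   0.13 -12.5 ]
```

move_arm(
  commands=[
    {"hand":8.7,"travel":[0,0,0],"twist":[0,0,-6.2]},
    {"hand":8.7,"travel":[0,0,0],"twist":[0,0,-6.2]},
    {"hand":8.7,"travel":[-2.7,-2.2,0],"twist":[0,0,0]},
    {"hand":8.7,"travel":[-2.6,-2.2,2],"twist":[0,0,0]},
    {"hand":8.7,"travel":[0,0,2.6],"twist":[0,0,0]},
  ],
)

```text
time: 1.77
position: [0.6055, 0.2457, 0.1927]
tool_rot: [-0.01, 1.0, -0.0, 0.006]
ft_force: [1.2, 0.0, -0.2]
grip_width: 0.087
grip_force: 0.0
```

move_arm(
  commands=[
    {"hand":8.7,"travel":[0,0,3],"twist":[0,0,0]},
    {"hand":8.7,"travel":[0,0,2.5],"twist":[0,0,0]},
    {"hand":8.7,"travel":[0,0,0],"twist":[0,0,0]},
    {"hand":8.7,"travel":[0,0,0],"twist":[0,0,0]},
  ],
)

```text
time: 2.1
position: [0.5968, 0.2485, 0.1339]
tool_rot: [-0.011, 1.0, -0.0, -0.002]
ft_force: [1.4, 0.1, 1.0]
grip_width: 0.0869
grip_force: 0.0
```

```bash
python3 - <<'E'
from h import *
togo([.6026,.2455,.056],1.2)
c=cap('top','top1');s=cap('scene','scene1')
a=cv2.resize(c['frame'][110:265,200:300,::-1],None,fx=3.8,fy=3.8,interpolation=cv2.INTER_CUBIC);b=cv2.resize(s['frame'][195:345,250:420,::-1],None,fx=2.4,fy=2.4,interpolation=cv2.INTER_CUBIC)
o=np.zeros((590,800,3),np.uint8);o[:a.shape[0],:380]=a;o[:360,385:793]=b;cv2.imwrite('pics/c3.png',o)
E
```

```text
t 2.1 pos [0.5968 0.2485 0.1339] w 0.08685593914117047 gf 0.0 F [1.42 0.05 0.96] M [ 0.007 -0.015  0.018]
travel cm now [-0.61 -0.31  7.79] after-turn [-0.57 -0.31  7.79] twist [-0.05 -0.25  0.11]
```

View pics/c3.png

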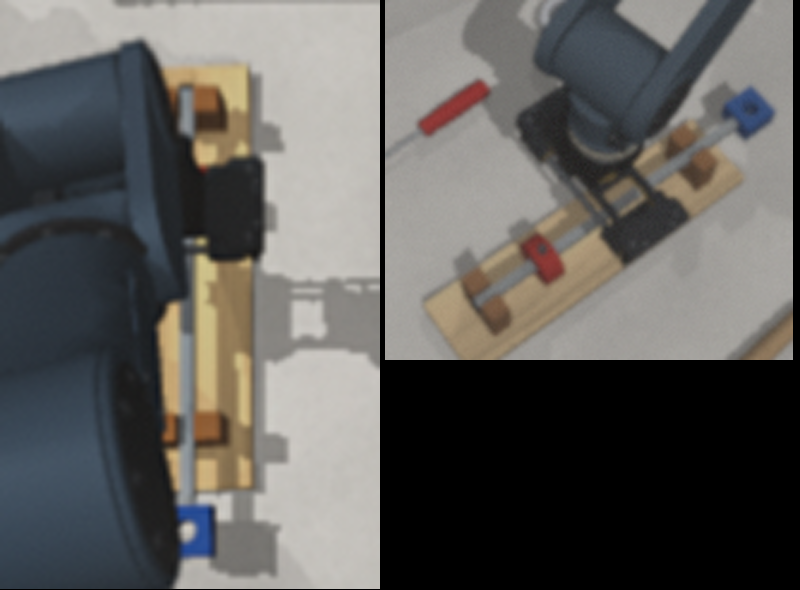

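The gripper straddles the tube on the hub side of the weight, seen in the scene crop at (610,210) with the weight at (543,258). Now I descend.

move_arm(
  commands=[
    {"hand":8.7,"travel":[-0.5,-0.3,1.5],"twist":[0,0,0]},
    {"hand":8.7,"travel":[0,0,2],"twist":[0,0,0]},
    {"hand":8.7,"travel":[0,0,2],"twist":[0,0,0]},
    {"hand":8.7,"travel":[0,0,1.2],"twist":[0,0,0]},
    {"hand":8.7,"travel":[0,0,0],"twist":[0,0,0]},
  ],
)

```text
time: 2.62
position: [0.6018, 0.2455, 0.0662]
tool_rot: [-0.011, 1.0, -0.0, -0.002]
ft_force: [0.1, 0.3, -0.6]
grip_width: 0.087
grip_force: 0.0
```

move_arm(
  commands=[
    {"hand":8.7,"travel":[0,0,0],"twist":[0,0,0]},
    {"hand":8.7,"travel":[0,0,0],"twist":[0,0,0]},
    {"hand":8.7,"travel":[0,0,0],"twist":[0,0,0]},
  ],
)

```text
time: 2.87
position: [0.6043, 0.2462, 0.07]
tool_rot: [-0.011, 1.0, 0.0, 0.001]
ft_force: [0.0, -0.5, -0.2]
grip_width: 0.087
grip_force: 0.0
```

```bash
python3 -c "
from h import *
togo([.6026,.2455,.056],1.2)"
```

```text
t 2.87 pos [0.6043 0.2462 0.07  ] w 0.08700858676182881 gf 0.0 F [ 0.01 -0.47 -0.21] M [ 0.007 -0.036  0.014]
travel cm now [ 0.18 -0.07  1.4 ] after-turn [ 0.17 -0.07  1.4 ] twist [0.03 0.17 0.12]
```

move_arm(
  commands=[
    {"hand":8.7,"travel":[0.15,-0.05,0.7],"twist":[0,0,0]},
    {"hand":8.7,"travel":[0,0,0.7],"twist":[0,0,0]},
    {"hand":8.7,"travel":[0,0,0],"twist":[0,0,0]},
    {"hand":8.7,"travel":[0,0,0],"twist":[0,0,0]},
    {"hand":8.7,"travel":[0,0,0],"twist":[0,0,0]},
  ],
)

```text
time: 3.28
position: [0.6016, 0.2454, 0.0543]
tool_rot: [-0.011, 1.0, -0.0, -0.0]
ft_force: [-0.2, -0.2, -0.1]
grip_width: 0.0875
grip_force: 0.0
```

```bash
python3 -c "
from h import *
togo([.6026,.2455,.056],1.2)"
```

```text
t 3.28 pos [0.6016 0.2454 0.0543] w 0.087498448070655 gf 0.0 F [-0.21 -0.23 -0.09] M [-0.013  0.051 -0.065]
travel cm now [-0.1   0.01 -0.17] after-turn [-0.1   0.01 -0.17] twist [-0.   -0.02  0.11]
```

Good. I'll close the gripper.

move_arm(
  commands=[
    {"hand":0,"travel":[-0.1,0,-0.15],"twist":[0,0,0]},
    {"hand":0,"travel":[0,0,0],"twist":[0,0,0]},
    {"hand":0,"travel":[0,0,0],"twist":[0,0,0]},
    {"hand":0,"travel":[0,0,0],"twist":[0,0,0]},
    {"hand":0,"travel":[0,0,0],"twist":[0,0,0]},
  ],
  force=40,
)

```text
time: 3.7
position: [0.6027, 0.2455, 0.0562]
tool_rot: [-0.011, 1.0, 0.0, 0.0]
ft_force: [0.0, 0.1, 0.1]
grip_width: 0.0613
grip_force: 0.0
```

move_arm(
  commands=[
    {"hand":0,"travel":[0,0,0],"twist":[0,0,0]},
    {"hand":0,"travel":[0,0,0],"twist":[0,0,0]},
    {"hand":0,"travel":[0,0,0],"twist":[0,0,0]},
    {"hand":0,"travel":[0,0,0],"twist":[0,0,0]},
  ],
)

```text
time: 4.03
position: [0.6026, 0.2454, 0.056]
tool_rot: [-0.011, 1.0, -0.0, -0.0]
ft_force: [0.3, 1.1, 0.2]
grip_width: 0.0349
grip_force: 0.0
```

```bash
python3 -c "
from h import *
togo([.6026,.2455,.056],1.2)"
```

```text
t 4.03 pos [0.6026 0.2454 0.056 ] w 0.03486437753038495 gf 0.0 F [0.33 1.12 0.21] M [ 0.042 -0.013  0.036]
travel cm now [0.   0.01 0.  ] after-turn [0.   0.01 0.  ] twist [-0.   -0.    0.11]
```

move_arm(
  commands=[
    {"hand":0,"travel":[0,0,0],"twist":[0,0,0]},
    {"hand":0,"travel":[0,0,0],"twist":[0,0,0]},
    {"hand":0,"travel":[0,0,0],"twist":[0,0,0]},
    {"hand":0,"travel":[0,0,0],"twist":[0,0,0]},
    {"hand":0,"travel":[0,0,0],"twist":[0,0,0]},
  ],
)

```text
time: 4.45
position: [0.6026, 0.2447, 0.056]
tool_rot: [-0.012, 1.0, -0.001, -0.0]
ft_force: [0.4, -3.5, -0.1]
grip_width: 0.0113
grip_force: 40.0
```

move_arm(
  commands=[
    {"hand":0,"travel":[0,0,0],"twist":[0,0,0]},
    {"hand":0,"travel":[0,0,0],"twist":[0,0,0]},
  ],
)

```text
time: 4.62
position: [0.6026, 0.2447, 0.056]
tool_rot: [-0.012, 1.0, -0.001, -0.0]
ft_force: [-0.0, -5.1, 0.9]
grip_width: 0.0116
grip_force: 40.0
```

```bash
python3 -c "
from h import *
togo([.6026,.2455,.056],1.2)"
```

```text
t 4.62 pos [0.6026 0.2447 0.056 ] w 0.011616929362858453 gf 39.99973118305206 F [-0.04 -5.13  0.92] M [-0.691  0.01   0.018]
travel cm now [0.   0.08 0.  ] after-turn [0.   0.08 0.  ] twist [-0.06 -0.02  0.12]
```

Gripped at 12 mm width. I'll lift gently, 4 cm.

move_arm(
  commands=[
    {"hand":0,"travel":[0,-0.08,-0.2],"twist":[0,0,0]},
    {"hand":0,"travel":[0,0,-0.5],"twist":[0,0,0]},
    {"hand":0,"travel":[0,0,-0.8],"twist":[0,0,0]},
    {"hand":0,"travel":[0,0,-1.0],"twist":[0,0,0]},
    {"hand":0,"travel":[0,0,-1.0],"twist":[0,0,0]},
  ],
)

```text
time: 5.03
position: [0.6022, 0.245, 0.0915]
tool_rot: [-0.012, 1.0, 0.0, -0.0]
ft_force: [0.6, -0.1, -7.4]
grip_width: 0.0115
grip_force: 40.0
```

move_arm(
  commands=[
    {"hand":0,"travel":[0,0,-0.8],"twist":[0,0,0]},
    {"hand":0,"travel":[0,0,-0.4],"twist":[0,0,0]},
    {"hand":0,"travel":[0,0,0],"twist":[0,0,0]},
    {"hand":0,"travel":[0,0,0],"twist":[0,0,0]},
    {"hand":0,"travel":[0,0,0],"twist":[0,0,0]},
  ],
)

```text
time: 5.45
position: [0.6022, 0.2446, 0.1028]
tool_rot: [-0.011, 1.0, -0.0, -0.001]
ft_force: [-0.5, 1.3, -7.8]
grip_width: 0.0113
grip_force: 40.0
```

```bash
python3 - <<'E'
from h import *
togo([.6026,.2455,.103],1.2)
c=cap('top','top2');s=cap('scene','scene2')
for i in range(6):
    robot.camera('top');o=robot.get_obs();print(np.round(o['ft_force'],2),np.round(o['moment'],3),o['grip_force'])
for f,cc,z in(('top2',c,0),('scene2',s,0)):
    hsv=cv2.cvtColor(cc['frame'],cv2.COLOR_RGB2HSV)
    m=cv2.inRange(hsv,(105,110,40),(125,255,255));N,_,st,ce=cv2.connectedComponentsWithStats(m)
    print(f,[(st[i].tolist(),np.round(ce[i],1).tolist()) for i in range(1,N) if 12<st[i,4]<500])
cv2.imwrite('pics/c4.png',cv2.resize(s['frame'][185:335,250:430,::-1],None,fx=4.4,fy=4,interpolation=cv2.INTER_CUBIC))
E
```

```text
t 5.45 pos [0.6022 0.2446 0.1028] w 0.011303484170540617 gf 39.99959707260132 F [-0.53  1.25 -7.8 ] M [ 0.024  0.065 -0.014]
travel cm now [-0.04  0.09 -0.02] after-turn [-0.04  0.09 -0.02] twist [-0.01 -0.06  0.11]
[ 0.37 -0.09 -8.32] [-0.037  0.023  0.036] 39.99968094751239
[ 0.04 -0.23 -7.69] [-0.02   0.051 -0.041] 39.99970888718963
[ 0.53  0.18 -7.51] [ 0.059  0.063 -0.028] 39.99960048124194
[ 0.79 -0.53 -7.02] [ 0.016  0.017 -0.005] 39.99965121969581
[ 0.27  0.14 -7.09] [ 0.038 -0.015 -0.021] 39.99961942434311
[-0.11 -0.77 -7.47] [0.036 0.013 0.016] 39.999650828540325
top2 [([387, 132, 17, 11, 138], [394.7, 137.9]), ([239, 242, 14, 14, 98], [247.8, 250.4])]
scene2 [([200, 182, 11, 12, 59], [204.6, 187.5]), ([395, 224, 20, 18, 184], [404.7, 232.8])]
```

View pics/c4.png

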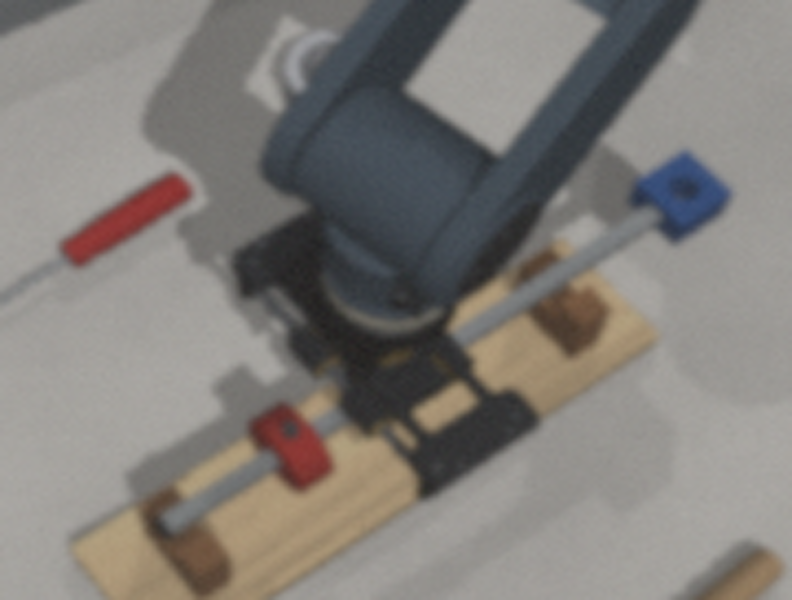

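The lever is clear of both rests and looks level. In the scene image the bore is at (405.7,230.9), the bolt at (315.5,292.1) and the tail tip at about (287,314.5). The wrist moment is near zero. I'll check the level numerically.

```bash
python3 - <<'E'
from h import *
s=load('scene2');s0=load('scene0')
d=np.array([np.cos(np.radians(1.2)),np.sin(np.radians(1.2)),0]);g=np.array([.6026,.2447,.108])
print(proj(s,[g+d*-.2476+[0,0,.015],g+d*.061+[0,0,.028],g+d*.1525]))
print('1cm up px',proj(s,[g+d*-.2476+[0,0,.025],g+d*.061+[0,0,.038],g+d*.1625]))
for n,uv,k in(('bore',[[405.7,230.9]],-.2476),('bolt',[[315.5,292.1]],.061)):
    # intersect with vertical plane through the lever
    o,r=ray(s,uv);nrm=np.cross(d,[0,0,1]);t=((g-o)@nrm)/(r[0]@nrm);P=o+t*r[0];print(n,np.round(P,4),(P-g)@d)
togo([.6026,.2455,.195],1.2)
E
```

```text
[[404.81371111 231.33637849]
 [315.39686374 292.26593071]
 [286.05539014 316.57387347]]
1cm up px [[405.47234593 229.57140334]
 [315.44505701 290.79859341]
 [282.78139783 318.84375066]]
bore [0.3513 0.2394 0.1215] -0.25131778874814126
bolt [0.6633 0.246  0.1367] 0.06068624721930856
t 5.85 pos [0.6026 0.2446 0.1028] w 0.011905489211512969 gf 39.999650828540325 F [-0.11 -0.77 -7.47] M [0.036 0.013 0.016]
travel cm now [ 0.    0.09 -9.22] after-turn [-0.    0.09 -9.22] twist [-0.   -0.02  0.11]
```

Level to within measurement noise. I'll raise it 6 cm, then turn 5.75° and traverse.

move_arm(
  commands=[
    {"hand":0,"travel":[0,0,-0.7],"twist":[0,0,0]},
    {"hand":0,"travel":[0,0,-1.5],"twist":[0,0,0]},
    {"hand":0,"travel":[0,0,-1.8],"twist":[0,0,0]},
    {"hand":0,"travel":[0,0,-1.5],"twist":[0,0,0]},
    {"hand":0,"travel":[0,0,-0.7],"twist":[0,0,0]},
  ],
)

```text
time: 6.27
position: [0.6041, 0.245, 0.1679]
tool_rot: [-0.011, 1.0, 0.0, 0.002]
ft_force: [0.4, 0.3, -6.5]
grip_width: 0.0114
grip_force: 40.0
```

move_arm(
  commands=[
    {"hand":0,"travel":[0,0,0],"twist":[0,0,0]},
    {"hand":0,"travel":[0,-0.5,0],"twist":[0,0,0]},
    {"hand":0,"travel":[0,-1.0,0],"twist":[0,0,0]},
    {"hand":0,"travel":[0,-1.5,0],"twist":[0,0,0]},
    {"hand":0,"travel":[0,-1.5,0],"twist":[0,0,0]},
  ],
)

```text
time: 6.68
position: [0.6029, 0.1979, 0.1638]
tool_rot: [-0.012, 1.0, -0.001, -0.001]
ft_force: [0.2, -0.3, -7.4]
grip_width: 0.0111
grip_force: 40.0
```

move_arm(
  commands=[
    {"hand":0,"travel":[0,-1.5,0],"twist":[0,0,0]},
    {"hand":0,"travel":[0,-1.5,0],"twist":[0,0,0]},
    {"hand":0,"travel":[0,-1.5,0],"twist":[0,0,0]},
    {"hand":0,"travel":[0,-1.5,0],"twist":[0,0,0]},
    {"hand":0,"travel":[0,-1.5,0],"twist":[0,0,0]},
  ],
)

```text
time: 7.1
position: [0.6055, 0.1227, 0.1651]
tool_rot: [-0.011, 1.0, -0.0, 0.0]
ft_force: [-1.4, 0.2, -7.5]
grip_width: 0.0116
grip_force: 40.0
```

```bash
python3 - <<'E'
from h import *
togo([.5953,-.2430,.165],-4.55)
E
```

```text
t 7.1 pos [0.6055 0.1227 0.1651] w 0.011572877213483272 gf 40.00042587518692 F [-1.39  0.25 -7.5 ] M [-0.011  0.008 -0.045]
travel cm now [ 1.830e+00 -3.654e+01  1.000e-02] after-turn [-1.880e+00 -3.654e+01  1.000e-02] twist [-0.    0.01  5.82]
```

move_arm(
  commands=[
    {"hand":0,"travel":[0,-1.5,0],"twist":[0,0,0.2]},
    {"hand":0,"travel":[0,-1.6,0],"twist":[0,0,0.3]},
    {"hand":0,"travel":[0,-1.7,0],"twist":[0,0,0.3]},
    {"hand":0,"travel":[0,-1.7,0],"twist":[0,0,0.3]},
    {"hand":0,"travel":[0,-1.7,0],"twist":[0,0,0.3]},
  ],
)

```text
time: 7.52
position: [0.6065, 0.0411, 0.1652]
tool_rot: [0.001, 1.0, -0.0, 0.0]
ft_force: [-0.3, 1.2, -6.9]
grip_width: 0.0117
grip_force: 40.0
```

move_arm(
  commands=[
    {"hand":0,"travel":[0,-1.7,0],"twist":[0,0,0.3]},
    {"hand":0,"travel":[0,-1.7,0],"twist":[0,0,0.3]},
    {"hand":0,"travel":[0,-1.7,0],"twist":[0,0,0.3]},
    {"hand":0,"travel":[0,-1.7,0],"twist":[0,0,0.3]},
    {"hand":0,"travel":[0,-1.7,0],"twist":[0,0,0.3]},
  ],
)

```text
time: 7.93
position: [0.6054, -0.044, 0.1652]
tool_rot: [0.014, 1.0, -0.0, 0.0]
ft_force: [0.5, -0.9, -7.7]
grip_width: 0.0111
grip_force: 40.0
```

move_arm(
  commands=[
    {"hand":0,"travel":[0,-1.7,0],"twist":[0,0,0.3]},
    {"hand":0,"travel":[0,-1.7,0],"twist":[0,0,0.3]},
    {"hand":0,"travel":[0,-1.7,0],"twist":[0,0,0.3]},
    {"hand":0,"travel":[0,-1.7,0],"twist":[0,0,0.3]},
    {"hand":0,"travel":[0,-1.7,0],"twist":[0,0,0.3]},
  ],
)

```text
time: 8.35
position: [0.602, -0.1289, 0.1652]
tool_rot: [0.027, 1.0, -0.0, 0.0]
ft_force: [0.2, -0.2, -7.0]
grip_width: 0.0114
grip_force: 40.0
```

move_arm(
  commands=[
    {"hand":0,"travel":[0,-1.7,0],"twist":[0,0,0.3]},
    {"hand":0,"travel":[0,-1.5,0],"twist":[0,0,0.3]},
    {"hand":0,"travel":[0,-1.0,0],"twist":[0,0,0.3]},
    {"hand":0,"travel":[0,-0.5,0],"twist":[0,0,0]},
    {"hand":0,"travel":[0,0,0],"twist":[0,0,0]},
  ],
)

```text
time: 8.77
position: [0.5994, -0.1756, 0.1651]
tool_rot: [0.036, 0.999, -0.0, 0.0]
ft_force: [-0.4, -0.6, -7.4]
grip_width: 0.0117
grip_force: 40.0
```

```bash
python3 - <<'E'
from h import *
togo([.5953,-.2430,.165],-4.55)
E
```

```text
t 8.77 pos [ 0.5994 -0.1756  0.1651] w 0.011747969874713065 gf 39.99971989542246 F [-0.44 -0.63 -7.42] M [0.069 0.043 0.032]
travel cm now [-0.07 -6.76  0.01] after-turn [-0.13 -6.76  0.01] twist [-0.01  0.02  0.47]
```

move_arm(
  commands=[
    {"hand":0,"travel":[0,-0.7,0],"twist":[0,0,0.2]},
    {"hand":0,"travel":[0,-1.2,0],"twist":[0,0,0.2]},
    {"hand":0,"travel":[0,-1.5,0],"twist":[0,0,0.1]},
    {"hand":0,"travel":[0,-1.5,0],"twist":[0,0,0]},
    {"hand":0,"travel":[0,-1.2,0],"twist":[0,0,0]},
  ],
)

```text
time: 9.18
position: [0.595, -0.2373, 0.1652]
tool_rot: [0.039, 0.999, -0.001, 0.0]
ft_force: [0.3, -0.1, -7.1]
grip_width: 0.0114
grip_force: 40.0
```

move_arm(
  commands=[
    {"hand":0,"travel":[-0.1,-0.6,0],"twist":[0,0,0]},
    {"hand":0,"travel":[0,0,0],"twist":[0,0,0]},
    {"hand":0,"travel":[0,0,0],"twist":[0,0,0]},
    {"hand":0,"travel":[0,0,0],"twist":[0,0,0]},
    {"hand":0,"travel":[0,0,0],"twist":[0,0,0]},
  ],
)

```text
time: 9.6
position: [0.5952, -0.2401, 0.1649]
tool_rot: [0.039, 0.999, 0.0, -0.0]
ft_force: [0.2, 0.0, -7.5]
grip_width: 0.0114
grip_force: 40.0
```

```bash
python3 - <<'E'
from h import *
togo([.5953,-.2430,.165],-4.55)
c=cap('top','top3');s=cap('scene','scene3')
a=cv2.resize(c['frame'][115:275,355:435,::-1],None,fx=3.7,fy=3.7,interpolation=cv2.INTER_CUBIC);b=cv2.resize(s['frame'][90:220,180:350,::-1],None,fx=2.9,fy=2.9,interpolation=cv2.INTER_CUBIC)
o=np.zeros((600,800,3),np.uint8);o[:a.shape[0],:a.shape[1]]=a;o[:b.shape[0],300:300+b.shape[1]]=b;cv2.imwrite('pics/c5.png',o)
E
```

```text
t 9.6 pos [ 0.5952 -0.2401  0.1649] w 0.011402102227061978 gf 39.99968580901623 F [ 0.21  0.02 -7.54] M [-0.04  -0.006  0.013]
travel cm now [-0.03 -0.29 -0.01] after-turn [-0.03 -0.29 -0.01] twist [ 0.05 -0.04  0.1 ]
```

View pics/c5.png

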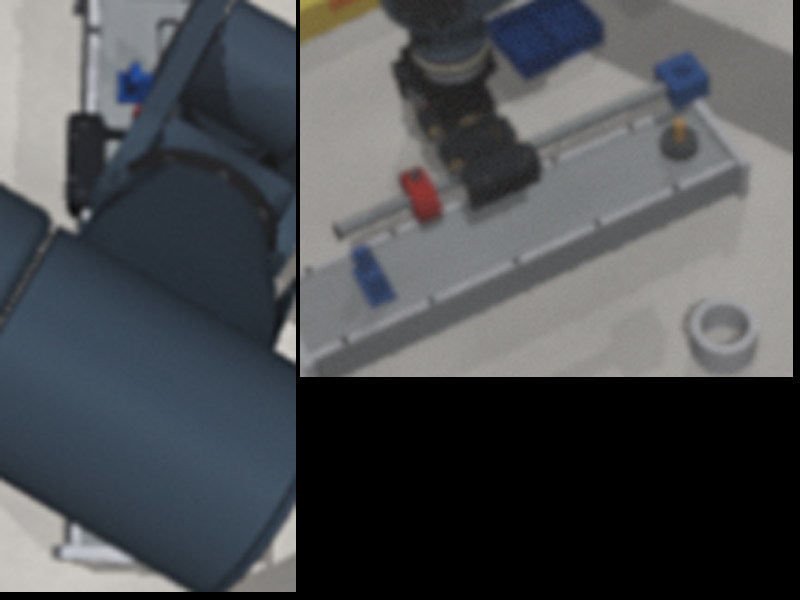

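The top view is blocked by the arm. The scene view shows the lever level, with the hub at about (415.. crop 683,75) above and beyond the brass tip (crop 680,120), and the tail pointing over the fork side. I'll lower 2 cm to the final height and compare again in the scene view.

move_arm(
  commands=[
    {"hand":0,"travel":[0,-0.3,0.2],"twist":[0,0,0.1]},
    {"hand":0,"travel":[0,0,0.5],"twist":[0,0,0]},
    {"hand":0,"travel":[0,0,0.6],"twist":[0,0,0]},
    {"hand":0,"travel":[0,0,0.5],"twist":[0,0,0]},
    {"hand":0,"travel":[0,0,0.2],"twist":[0,0,0]},
  ],
)

```text
time: 10.12
position: [0.5943, -0.2435, 0.1435]
tool_rot: [0.04, 0.999, 0.001, -0.001]
ft_force: [0.5, 0.5, -8.0]
grip_width: 0.0114
grip_force: 40.0
```

move_arm(
  commands=[
    {"hand":0,"travel":[0,0,0],"twist":[0,0,0]},
    {"hand":0,"travel":[0,0,0],"twist":[0,0,0]},
    {"hand":0,"travel":[0,0,0],"twist":[0,0,0]},
    {"hand":0,"travel":[0,0,0],"twist":[0,0,0]},
    {"hand":0,"travel":[0,0,0],"twist":[0,0,0]},
  ],
)

```text
time: 10.53
position: [0.5954, -0.2442, 0.1454]
tool_rot: [0.04, 0.999, -0.0, 0.0]
ft_force: [-0.5, 0.5, -7.3]
grip_width: 0.0113
grip_force: 40.0
```

```bash
python3 - <<'E'
from h import *
togo([.5953,-.2430,.145],-4.55)
F=[cap('scene','s4_%d'%i) for i in range(6)]
s=F[0];im=np.mean([f['frame'] for f in F],0).astype(np.uint8)
cv2.imwrite('pics/c6.png',np.hstack([cv2.resize(im[100:160,290:340,::-1],None,fx=8,fy=8,interpolation=cv2.INTER_CUBIC),cv2.resize(im[135:195,185:235,::-1],None,fx=8,fy=8,interpolation=cv2.INTER_CUBIC)]))
g=np.array(robot.get_obs()['position'])+[0,0,.005];h=np.radians(-4.55);d=np.array([np.cos(h),np.sin(h),0]);n=np.array([-d[1],d[0],0]);u=np.array([0,0,1.])
B=g-d*.2476
crop=lambda q,o:np.round((q-o+.5)*8-.5,0).tolist()
print('hub top centre/corners',crop(proj(s,[B+.015*u]+[B+.015*u+a*d*.022+b*n*.022 for a,b in((1,1),(1,-1),(-1,-1),(-1,1))]),[290,100]))
print('tip',crop(proj(s,[[.3485,-.2233,.1]]),[290,100]))
print('tail end, bolt',crop(proj(s,[g+d*.1525,g+d*.061+.028*u]),[185,135])) 
E
```

```text
t 10.53 pos [ 0.5954 -0.2442  0.1454] w 0.01125291324127826 gf 39.99961104243994 F [-0.49  0.53 -7.28] M [-0.018  0.039  0.008]
travel cm now [0.02 0.12 0.04] after-turn [0.02 0.12 0.04] twist [-0.02  0.04 -0.04]
hub top centre/corners [[167.0, 145.0], [147.0, 202.0], [91.0, 131.0], [187.0, 90.0], [244.0, 160.0]]
tip [[168.0, 258.0]]
tail end, bolt [[67.0, 305.0], [282.0, 157.0]]
```

View pics/c6.png

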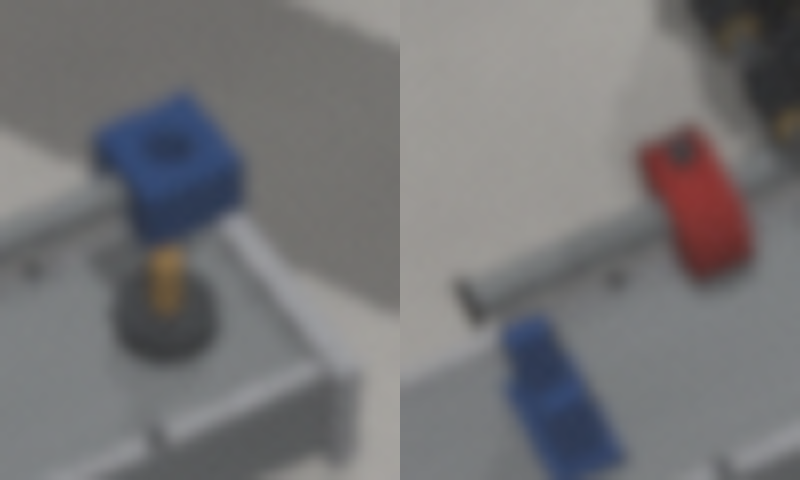

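The scene view shows the bore at crop (169,148) against a predicted (167,145). The tail end is at (70,300) against (67,305). The spindle is directly under the hub at crop u≈167, against a predicted 168. I'll check for droop against the same measurements from the known-level start.

```bash
python3 - <<'E'
from h import *
s0=load('scene0');s=load('s4_0')
def chk(s,g,head,obs):
    h=np.radians(head);d=np.array([np.cos(h),np.sin(h),0]);n=np.cross(d,[0,0,1])
    for k,uv in obs.items():
        o,r=ray(s,[uv]);P=o+((g-o)@n)/(r[0]@n)*r[0];print(k,'along %.4f up %.4f'%((P-g)@d,P[2]-g[2]))
print('start');chk(s0,np.array([.6026,.2455,.061]),1.2,dict(bore=[402,240.4],bolt=[315.1,298.4],tail=[288.4,320.1]))
f=lambda x,y,o:[(x+.5)/8-.5+o[0],(y+.5)/8-.5+o[1]]
print('now');chk(s,np.array([.5954,-.2442,.1504]),-4.5,dict(bore=f(169,148,(290,100)),bolt=f(282,150,(185,135)),tail=f(70,300,(185,135))))
E
```

```text
start
bore along -0.2493 up 0.0077
bolt along 0.0619 up 0.0347
tail along 0.1476 up 0.0116
now
bore along -0.2489 up 0.0124
bolt along 0.0599 up 0.0314
tail along 0.1506 up 0.0020
```

move_arm(
  commands=[
    {"hand":0,"travel":[0,0.1,0],"twist":[0,0,0]},
    {"hand":0,"travel":[0,0,0],"twist":[0,0,0]},
    {"hand":0,"travel":[0,0,0],"twist":[0,0,0]},
    {"hand":0,"travel":[0,0,0],"twist":[0,0,0]},
    {"hand":0,"travel":[0,0,0],"twist":[0,0,0]},
  ],
)

```text
time: 11.25
position: [0.5952, -0.243, 0.145]
tool_rot: [0.04, 0.999, -0.0, -0.0]
ft_force: [-0.5, 1.3, -8.8]
grip_width: 0.0116
grip_force: 40.0
```

```bash
python3 - <<'E'
from h import *
togo([.5953,-.2430,.145],-4.55)
E
```

```text
t 11.25 pos [ 0.5952 -0.243   0.145 ] w 0.011617129633491484 gf 39.999686758965254 F [-0.46  1.32 -8.81] M [ 0.022  0.002 -0.039]
travel cm now [-0.01  0.    0.  ] after-turn [-0.01  0.    0.  ] twist [-0.   -0.   -0.03]
```

The pose is on target, and the level and bore position agree within noise. I'll let it settle and hand in.

move_arm(
  commands=[
    {"hand":0,"travel":[0,0,0],"twist":[0,0,0]},
    {"hand":0,"travel":[0,0,0],"twist":[0,0,0]},
    {"hand":0,"travel":[0,0,0],"twist":[0,0,0]},
    {"hand":0,"travel":[0,0,0],"twist":[0,0,0]},
    {"hand":0,"travel":[0,0,0],"twist":[0,0,0]},
  ],
)

```text
time: 11.67
position: [0.5952, -0.243, 0.1451]
tool_rot: [0.04, 0.999, -0.0, 0.0]
ft_force: [0.7, -0.2, -7.9]
grip_width: 0.0115
grip_force: 40.0
```

```bash
python3 -c "
from h import *
togo([.5953,-.2430,.145],-4.55); print(robot.hand_in())"
```

```text
t 11.67 pos [ 0.5952 -0.243   0.1451] w 0.011531290998666932 gf 39.99972425401211 F [ 0.72 -0.23 -7.87] M [-0.002  0.059 -0.004]
travel cm now [-0.01  0.    0.01] after-turn [-0.01  0.    0.01] twist [-0.    0.   -0.03]
the job is handed in; nothing more can be done
None
```

I handed the job in at 11.7 s with the lever gripped near its balance point at 40 N, still and level within measurement noise (about 0.5°), its hub about 35 mm above the spindle tip and its tail in line with the fork by arm pose and scene camera; no verdict was returned.

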